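# Shift the wax pan across the twin warming plate and switch that place on

### The arm

A 6-joint arm with a two-finger parallel gripper is mounted at the origin on the work surface. World frame = base frame: x ahead of the robot, y to its left, z up, the work surface at z = 0. Lengths are in m, angles in degrees, forces in N, time in s.
With the tool pointing down it reaches from about 0.375 to 0.9 m from the base axis. Payload 3.1 kg.
Tool frame: the origin (TCP) lies between the finger pads, 19 mm behind the fingertips; this is the grasp point; z points along the fingers, y is the line along which they close (so a half turn about z gives the same grasp; the last joint's range is limited). The gripper opens to 87 mm and grips with 3 to 60 N. Pads are 19 mm wide; open, the fingers measure 117 mm over their backs; the gripper's body (75 mm by 190 mm) begins 51 mm behind the grasp point.
Start: joints at [-73.997, 30.224, 82.088, -0, 67.689, -10.227], TCP at [0.276, -0.561, 0.241] pointing down, gripper open.
Joint ranges: [-176.69, 176.69], [-43.24, 126.21], [12.49, 139.97], [-82, 262], [0, 151.66], [-163.58, 163.58]. Speed limits (degrees/s): [159.86, 159.86, 180, 180, 180, 180].

### API

Orientations are given as a 3x3 rotation matrix whose columns are the frame's x, y, z axes.
In Python, from rig import telemetry, capture, camera_info, job gives the robot as it stands. The module is installed in compiled form; this text tells all that it offers.
- The arm moves only by the tool carry_out, never from a script. Its argument "deltas" is a list that holds one entry, the list of rows, each a list of 7 numbers: the shift along the tool's x, y, z scaled (see below), then the turn, a rotation vector about the tool's x, y, z scaled (see below), then the closure, from -1 (fully open) to 1 (shut). In form: [[[dx, dy, dz, ax, ay, az, claw], ...]]. A call has exactly 10 rows; each row is the pose to reach, as a shift and turn from the pose commanded when the call began, along the tool's axes at that moment, turning the shorter way round; what a row does not reach only later rows make up. The controller multiplies each number of a shift by 15 cm and each number of a turn by 360 degrees. A row lasts 1/12 s, in which the tool goes at most 41.7 mm and 7.16 degrees, less where a joint would pass 70% of its speed; a pose out of reach is approached as far as the arm can. A call with a number of a shift or a turn outside -1 to 1 is refused whole. A call with a gripper value outside its range is refused whole. The fingers move at their own pace and stop on an object; the grip force is fixed at half the most. Time passes only in rows, so rows that repeat a pose let the fingers close, or fill a call up. It gives the time, the measured TCP pose, the force, the opening and the grip force at its end, in the units of the state.
- telemetry.read_state(): the state, without advancing time (a new reading comes with each control period).
- capture(name): name is "side" or "top" or "wrist"; returns the picture (420x560x3 uint8, red, green, blue); there is no depth.
- camera_info(name): a dict with "mtx" (3x3 intrinsics, pixels), "cam_to_world" (4x4, takes a point from camera to world coordinates); the wrist camera has in their place "T_tool_cam" (4x4, takes a point from camera to tool coordinates, whose origin is the TCP and whose axes are the flange's). Camera axes: x right, y down, z forward; pixel columns grow to the right and rows downward; lengths in m; the calibration is good to about 2 mm. A picture is of the moment at which its call begins: read the wrist's pose just before it. camera_info takes no time and is no camera call.
- job.hand_in(): hands the job in; it is judged then, once.
The state is a dict: "time_s": time; "joint_positions": joint angles; "qvel": joint speeds; "tau": joint torques, N m; "position": TCP position; "tcp_rot": TCP orientation; "force": force on the tool from outside, world axes, zero at the start; "moment": the same for the moment, N m; "opening": opening from 0.0 (shut) to 1.0 (fully open); "grasp_force": force on a finger pad.
Only numpy, scipy, OpenCV 4.12 (cv2) and the standard library are available. Lean on these libraries where they do the work, as an engineer would, in place of code of your own. Each camera call takes 0.05 s, during which the arm holds its last target. There are 200 camera calls.

### The job

Slide the wax pan across the warming plate, without lifting or tipping it, from the marked place it stands on to the free one, so that its base sits wholly inside the white circle with the handle still pointing to the front. Once it is there, push the black selector on the plate's front edge all the way to the side the pan is now on. Let go of everything, and leave the other things on the bench where they are.

Things in the scene. Friction and masses are not known exactly. Their poses are not given: they have to be found in the camera images.
- plate: Fixed aluminium warming plate, 300 (x) x 400 (y) mm, flat top 45 mm above the bench, turned up to 0.2 rad. Origin: centre of its underside on the bench; x to the back (away from the robot), y left, z up. An open steel rack stands over it, on two posts at x = 165, y = -225 and 225 mm; below the front bar the front is open.
- pan: Loose round open steel pan, about 0.4 kg: base radius 50 mm, rim radius 55, height 55, wall 3. Origin: centre of its underside; z up; the handle sticks out along -x: a level black bar 16 mm wide (y), 14 mm high, from x = -51 to -111 mm, mid-height 36 mm above the underside (81 above the bench). At the start it points to the plate's front within 0.15 rad, its tip 25 mm in front of the front bar.
- pan_handle (a point): Grip point on the pan's handle: on its centre line at mid-height, 98 mm from the pan's axis, 13 mm from the handle's tip. Axes as the pan's.
- place_free: Free marked place, where the pan must go: flat dark disc, 148 mm diameter, flush on the plate's top, with a thin white circle of 128 mm diameter (look only). Origin: centre of the circle, on the plate's top, at x = 30, y = 90 or -90 mm of the plate (varies); axes as the plate's.
- place_start: The marked place on which the pan stands at the start, the same size and look; origin and axes as for place_free. It is on the other side of the plate from place_free.
- selector (a joint): Black slide switch on the plate's top near the front edge, at x = -125 mm of the plate. Value in m = its y in the plate's frame: 0 middle (off), +0.025 left (+y) stop, -0.025 right (-y) stop. Starts within 6 mm of the middle, stays where left; sliding it takes about 1.5 N.
- selector_grip (a point): Point in the selector's block, 20 mm above the plate's top. Block 22 (x) x 16 (y) mm, top 30 mm above the plate's top (75 mm above the bench). Push it, or pinch it across y, from above with the tool upright, gripper's long side along y: the rack's front bar is 70 mm behind it.
- bristle_wheel: Bystander: loose brown bristle polishing wheel lying flat, 80 mm diameter, 24 mm high, on the bench left of the plate. Origin: centre of its underside.
- beaker: Bystander: loose aluminium cup, 66 mm diameter, 75 mm high, on the bench right of the plate. Origin: centre of its underside.
- compound_bar: Bystander: loose off-white bar of polishing compound, 80 (x) x 45 x 35 mm, on the bench left of the plate. Origin: centre of its underside.
- rack_front (a point): Middle of the rack's front bar (12 mm thick, along the plate's y, 450 mm long; underside 169 mm above the bench), at x = -55 mm of the plate; three more bars lie behind it at the same height. It bars a tool pointing straight down from the pan's handle: lean the tool 30 to 45 degrees, gripper body towards the robot, and reach in under it from the front.
Not all that is in view belongs to the job. Of the things that look like the pan, the largest one is meant.

How it is judged:
By the outcome, as a careful person would: the job done as asked, in the order asked, and still so for the second after the job is handed in, with the robot touching nothing.
It also fails if it takes over 58 s, if anything falls off the work surface, if the arm or the gripper's body presses on something with over 40 N, if the wrist force passes 120 N, or if a joint passes its speed limit or range.

## Working session

There is one attempt and no reset: what is moved stays moved. The work goes in short steps, Python scripts to look and compute and a tool call to move; the robot and the scene stay as the last step left them, time stands still between calls to the robot, and variables do not carry over. Pictures are saved under pics/ and viewed, at most 10 in all, crops included, and the job is handed in when it is done.

Besides the shell and the picture viewer there is one more tool, called after "Call:" as name(argument=value, ...) on one line, values as JSON. carry_out: Moves the arm, as the interface text tells. Its arguments: {"type":"object","properties":{"deltas":{"type":"array","items":{"type":"array","items":{"type":"array","items":{"type":"number"}}}}},"required":["deltas"]}

```bash
mkdir -p pics
python3 - <<'E'
from rig import telemetry,capture,camera_info
import cv2,numpy as np
np.set_printoptions(precision=4,suppress=True)
for n in ("top","side"):
    im=capture(n); cv2.imwrite(f"pics/{n}0.png",im[:,:,::-1]); c=camera_info(n); print(n,c["mtx"],c["cam_to_world"])
print(camera_info("wrist"))
s=telemetry.read_state();print(s)
E
```

```text
top [[487.7654   0.     285.7447]
 [  0.     487.7654 218.049 ]
 [  0.       0.       1.    ]] [[ 0.0119 -0.9909  0.134   0.3434]
 [-0.9999 -0.0105  0.0109  0.0303]
 [-0.0094 -0.1342 -0.9909  1.4892]
 [ 0.      0.      0.      1.    ]]
side [[418.3148   0.     281.2769]
 [  0.     418.3148 203.3483]
 [  0.       0.       1.    ]] [[-0.8286 -0.4086  0.3828  0.1328]
 [-0.5599  0.6097 -0.5611  0.5984]
 [-0.0042 -0.6792 -0.7339  0.8824]
 [ 0.      0.      0.      1.    ]]
{'mtx': array([[338.749 ,   0.    , 281.5805],
       [  0.    , 338.749 , 218.9126],
       [  0.    ,   0.    ,   1.    ]]), 'T_tool_cam': array([[ 0.001 , -0.9538, -0.3005,  0.0836],
       [ 1.    ,  0.0008,  0.0007, -0.0011],
       [-0.0004, -0.3005,  0.9538, -0.1429],
       [ 0.    ,  0.    ,  0.    ,  1.    ]])}
{'time_s': 0.1, 'joint_positions': array([-73.9986,  30.2729,  82.1493,  -0.0011,  67.6897, -10.2298]), 'qvel': array([ 0.0988, -0.0272, -0.205 ,  0.0545, -0.1837, -0.0655]), 'tau': array([ -0.0007, -44.0984, -17.7151,   0.0635,   0.0534,  -0.    ]), 'position': array([ 0.2761, -0.56  ,  0.2404]), 'tcp_rot': array([[ 0.897 ,  0.442 , -0.0006],
       [ 0.442 , -0.897 ,  0.0019],
       [ 0.0003, -0.0019, -1.    ]]), 'force': array([ 0.2726,  0.1947, -0.7003]), 'moment': array([ 0.0186,  0.0199, -0.0098]), 'grasp_force': 0.0, 'opening': 0.9992746263000415}
```

View pics/top0.png

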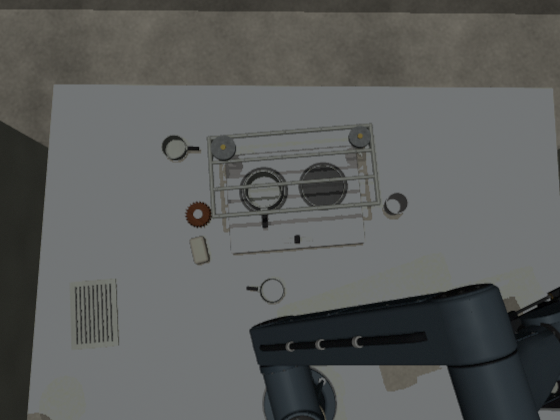

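View pics/side0.png

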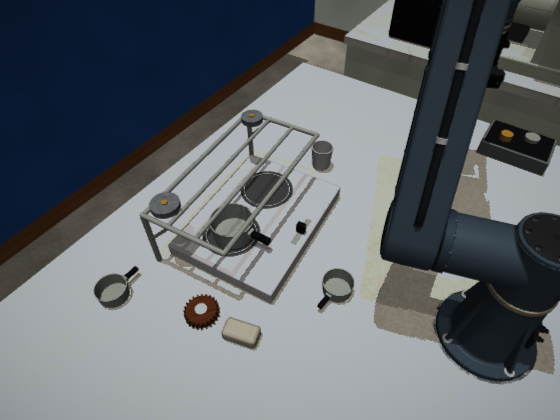

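The top view shows three pan-like things: the pan on the plate at (264,190), a small pan at (175,148), and another at (271,291). The one on the plate is the largest and is the one I want. The free place is at (323,185), on the right (-y), and the selector is at (297,239). There is also a small pan on the bench in front of the plate. I'll check with a close crop and measure.

```bash
cat > h.py <<'E'
import numpy as np,cv2
from rig import telemetry,capture,camera_info
np.set_printoptions(precision=4,suppress=True)
def cast(n,uv,z):
    c=camera_info(n);T=c["cam_to_world"];uv=np.atleast_2d(np.float64(uv))
    d=np.c_[uv,np.ones(len(uv))]@np.linalg.inv(c["mtx"]).T@T[:3,:3].T
    return T[:3,3]+d*((z-T[2,3])/d[:,2])[:,None]
def proj(n,p):
    c=camera_info(n);q=np.linalg.inv(c["cam_to_world"])@np.r_[p,1];q=c["mtx"]@q[:3];return q[:2]/q[2]
E
python3 - <<'E'
from h import *
im=cv2.imread("pics/top0.png");x0,y0,x1,y1=200,120,390,262
cv2.imwrite("pics/crop0.png",cv2.resize(im[y0:y1,x0:x1],None,fx=4.2,fy=4.2,interpolation=cv2.INTER_CUBIC))
g=cv2.cvtColor(im,cv2.COLOR_BGR2GRAY)
# dark blobs
m=(g<38).astype(np.uint8);m[:y0]=0;m[y1:]=0;m[:,:x0]=0;m[:,x1:]=0
n,l,st,ce=cv2.connectedComponentsWithStats(m)
for i in range(1,n):
    if st[i,4]>8:
        v,u=np.where(l==i);print("dark",st[i],ce[i],cast("top",ce[i],0.08)[0,:2], cv2.minAreaRect(np.c_[u,v].astype(np.float32)))
E
```

```text
dark [352 144  11   4  11] [357.     146.3636] [ 0.7511 -0.1633] ((356.7522888183594, 146.32569885253906), (10.440306663513184, 1.7240872383117676), 16.699243545532227)
dark [222 155  12   6  12] [227.5    158.4167] [0.7108 0.2208] ((227.82534790039062, 158.21575927734375), (1.5724513530731201, 12.083045959472656), 65.55604553222656)
dark [310 168  24   4  52] [321.1538 169.1923] [ 0.6807 -0.057 ] ((321.4323425292969, 169.12057495117188), (2.4542880058288574, 23.085647583007812), 85.60128784179688)
dark [247 172  32  12 111] [261.0901 176.2162] [0.6578 0.1201] ((262.1532287597656, 176.97218322753906), (10.217109680175781, 31.06414222717285), 86.05481719970703)
dark [246 189   2   7  12] [246.5833 191.5833] [0.6113 0.1619] ((246.5, 192.0), (6.0, 1.0), 90.0)
dark [268 191  19  18  58] [277.2586 201.7759] [0.5818 0.0713] ((277.3716735839844, 201.57522583007812), (6.961334228515625, 22.012868881225586), 41.18592834472656)
dark [305 191  38   6  82] [323.6707 193.378 ] [ 0.6082 -0.0645] ((323.53277587890625, 193.36065673828125), (2.4444656372070312, 37.2101936340332), 84.80557250976562)
dark [200 205  11  22  53] [206.9434 216.6981] [0.5356 0.2761] ((206.4117889404297, 216.35296630859375), (8.246211051940918, 21.828205108642578), 14.03624439239502)
dark [250 204  10   6  20] [254.95 207.2 ] [0.5651 0.1363] ((254.25259399414062, 207.05670166015625), (10.254996299743652, 2.1322269439697266), 23.96249008178711)
dark [385 204   5   9  14] [386.5714 208.5   ] [ 0.5652 -0.248 ] ((386.3538513183594, 208.36924743652344), (8.930500030517578, 1.9845554828643799), 60.2551155090332)
dark [262 215   6  13  59] [264.7119 220.8644] [0.5251 0.1071] ((264.76220703125, 220.85975646972656), (12.25790023803711, 4.638124942779541), 83.6598129272461)
dark [295 236   5   7  34] [296.9412 239.0882] [0.4728 0.0127] ((297.0, 239.0), (6.0, 4.0), 90.0)
```

View pics/crop0.png

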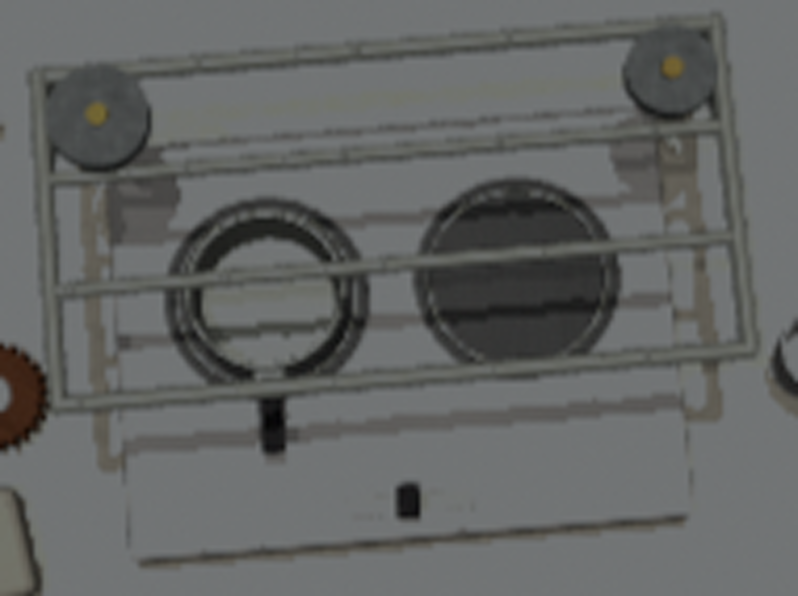

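The crop confirms the choice: the large pan is on the left disc at (268,293), its handle tip is at (273,452), the free disc is at (518,276), and the selector is at (408,501). The rack's front bar runs from (58,403) to (752,349).

Run:
```python
from h import *
f=lambda *p:np.array(p)/4.2+[200,120]-[.38,.38]
bar=cast("top",f((58,403),(752,349)),.175);e=cast("top",f((140,559),(686,516)),.045)
d=cast("top",f((518,276),(268,293)),.045)
for n,a in(("bar",bar),("edge",e),("free,start",d)):
    v=a[0]-a[1] if n!="free,start" else a[1]-a[0]; print(n,a[:,:2],"yaw",np.degrees(np.arctan2(-v[0],v[1])),a.mean(0)[:2])
# white circle fit on free disc, from edge pixels: bright pixels in annulus
im=cv2.imread("pics/top0.png");g=cv2.cvtColor(im,cv2.COLOR_BGR2GRAY)
print("handle tip top z.088",cast("top",f((273,452)),.081), "sel top",cast("top",f((408,499)),.075))
print("handle root (bar side)",cast("top",f((271,398)),.088))
# side view: handle and selector dark blobs
s=cv2.imread("pics/side0.png");g=cv2.cvtColor(s,cv2.COLOR_BGR2GRAY)
m=(g<30).astype(np.uint8);m[:210]=0;m[260:]=0;m[:,:235]=0;m[:,315:]=0
n,l,st,ce=cv2.connectedComponentsWithStats(m)
for i in range(1,n):
    if st[i,4]>8:print(st[i],ce[i],cast("side",ce[i],.081)[0],cast("side",ce[i],.065)[0])
```

```text
bar [[ 0.5259  0.2419]
 [ 0.566  -0.208 ]] yaw 5.098262935202889 [0.5459 0.017 ]
edge [[ 0.4335  0.2014]
 [ 0.4681 -0.1834]] yaw 5.1475522944563625 [0.4508 0.009 ]
free,start [[ 0.6394 -0.0647]
 [ 0.6252  0.1145]] yaw 4.531935033805418 [0.6323 0.0249]
handle tip top z.088 [[0.5063 0.1069 0.081 ]] sel top [[0.4752 0.0131 0.075 ]]
handle root (bar side) [[0.543  0.1086 0.088 ]]
[297 222   8  12  80] [300.5625 227.5125] [0.4655 0.0267 0.081 ] [0.4721 0.0153 0.065 ]
[249 230  21  16 161] [259.0186 237.7826] [0.532  0.1101 0.081 ] [0.54   0.1004 0.065 ]
```

```bash
cat >> h.py <<'E'
from scipy.spatial.transform import Rotation as Ro
def tool(psi,a):
    p,a=np.radians([psi,a]);z=np.array([np.sin(a)*np.cos(p),np.sin(a)*np.sin(p),-np.cos(a)]);y=np.array([np.sin(p),-np.cos(p),0])
    return np.c_[np.cross(y,z),y,z]
def plan(way,start=None):
    "way: list of (pos,R); prints the scaled row from each pose to the next"
    s=telemetry.read_state();p,R=start or (s["position"],s["tcp_rot"])
    for q,Q in way:
        r=np.r_[R.T@(np.array(q)-p)/.15,Ro.from_matrix(R.T@Q).as_rotvec()/(2*np.pi)].round(3);print(r.tolist())
        p=p+R@r[:3]*.15;R=R@Ro.from_rotvec(r[3:]*2*np.pi).as_matrix()
E
python3 - <<'E'
from h import *
R0=telemetry.read_state()["tcp_rot"];D=tool(3.5,0);L=tool(3.5,38)
g=np.array([.519,.1077,.081])
plan([((.31,-.45,.25),D),((.35,-.315,.25),D),((.39,-.18,.24),D),((.43,-.045,.23),L),(g-.085*L[:,2],L)])
E
```

```text
[0.527, -0.558, -0.063, -0.0, 0.0, 0.063]
[0.322, -0.882, 0.002, -0.0, 0.0, 0.0]
[0.322, -0.882, 0.068, -0.0, 0.0, 0.0]
[0.322, -0.881, 0.068, -0.0, 0.106, 0.0]
[-0.098, -0.979, 0.621, -0.0, -0.0, -0.0]
```

Call:
carry_out(deltas=[[[0.527,-0.558,-0.063,0,0,0.063,-1],[0.527,-0.558,-0.063,0,0,0.063,-1],[0.527,-0.558,-0.063,0,0,0.063,-1],[0.527,-0.558,-0.063,0,0,0.063,-1],[0.527,-0.558,-0.063,0,0,0.063,-1],[0.527,-0.558,-0.063,0,0,0.063,-1],[0.527,-0.558,-0.063,0,0,0.063,-1],[0.527,-0.558,-0.063,0,0,0.063,-1],[0.527,-0.558,-0.063,0,0,0.063,-1],[0.527,-0.558,-0.063,0,0,0.063,-1]]])

```text
time_s: 0.93
position: [0.3098, -0.4513, 0.2504]
tcp_rot: [[0.998, 0.061, -0.0], [0.061, -0.998, 0.0], [-0.0, -0.0, -1.0]]
force: [-0.4, 0.0, 0.2]
opening: 0.997
grasp_force: 0.0
```

Call:
carry_out(deltas=[[[0.322,-0.882,0.002,0,0,0,-1],[0.322,-0.882,0.002,0,0,0,-1],[0.322,-0.882,0.002,0,0,0,-1],[0.322,-0.882,0.002,0,0,0,-1],[0.322,-0.882,0.002,0,0,0,-1],[0.322,-0.882,0.002,0,0,0,-1],[0.322,-0.882,0.002,0,0,0,-1],[0.322,-0.882,0.002,0,0,0,-1],[0.322,-0.882,0.002,0,0,0,-1],[0.322,-0.882,0.002,0,0,0,-1]]])

```text
time_s: 1.77
position: [0.35, -0.3167, 0.2503]
tcp_rot: [[0.998, 0.06, 0.0], [0.06, -0.998, -0.0], [0.0, 0.0, -1.0]]
force: [-0.2, -0.2, 0.1]
opening: 0.999
grasp_force: 0.0
```

Call:
carry_out(deltas=[[[0.322,-0.882,0.068,0,0,0,-1],[0.322,-0.882,0.068,0,0,0,-1],[0.322,-0.882,0.068,0,0,0,-1],[0.322,-0.882,0.068,0,0,0,-1],[0.322,-0.882,0.068,0,0,0,-1],[0.322,-0.882,0.068,0,0,0,-1],[0.322,-0.882,0.068,0,0,0,-1],[0.322,-0.882,0.068,0,0,0,-1],[0.322,-0.882,0.068,0,0,0,-1],[0.322,-0.882,0.068,0,0,0,-1]]])

```text
time_s: 2.6
position: [0.3901, -0.1817, 0.2402]
tcp_rot: [[0.998, 0.06, 0.0], [0.06, -0.998, -0.0], [0.0, 0.0, -1.0]]
force: [-0.6, -0.1, -0.7]
opening: 1.0
grasp_force: 0.0
```

Call:
carry_out(deltas=[[[0.322,-0.881,0.068,0,0.106,0,-1],[0.322,-0.881,0.068,0,0.106,0,-1],[0.322,-0.881,0.068,0,0.106,0,-1],[0.322,-0.881,0.068,0,0.106,0,-1],[0.322,-0.881,0.068,0,0.106,0,-1],[0.322,-0.881,0.068,0,0.106,0,-1],[0.322,-0.881,0.068,0,0.106,0,-1],[0.322,-0.881,0.068,0,0.106,0,-1],[0.322,-0.881,0.068,0,0.106,0,-1],[0.322,-0.881,0.068,0,0.106,0,-1]]])

```text
time_s: 3.43
position: [0.4296, -0.0464, 0.2297]
tcp_rot: [[0.785, 0.059, 0.617], [0.047, -0.998, 0.036], [0.618, 0.0, -0.786]]
force: [-0.4, 0.0, -0.5]
opening: 1.0
grasp_force: 0.0
```

Tracking is good. Next is the pre-grasp pose, where I'll take a wrist look at the handle.

Call:
carry_out(deltas=[[[-0.098,-0.979,0.621,0,0,0,-1],[-0.098,-0.979,0.621,0,0,0,-1],[-0.098,-0.979,0.621,0,0,0,-1],[-0.098,-0.979,0.621,0,0,0,-1],[-0.098,-0.979,0.621,0,0,0,-1],[-0.098,-0.979,0.621,0,0,0,-1],[-0.098,-0.979,0.621,0,0,0,-1],[-0.098,-0.979,0.621,0,0,0,-1],[-0.098,-0.979,0.621,0,0,0,-1],[-0.098,-0.979,0.621,0,0,0,-1]]])

```text
time_s: 4.27
position: [0.4671, 0.1045, 0.147]
tcp_rot: [[0.785, 0.064, 0.616], [0.05, -0.998, 0.04], [0.617, -0.0, -0.787]]
force: [-0.4, 0.3, -0.1]
opening: 1.004
grasp_force: 0.0
```

```bash
cat >> h.py <<'E'
def wcast(s,uv,z):
    c=camera_info("wrist");T=c["T_tool_cam"];R,p=s["tcp_rot"],s["position"];uv=np.atleast_2d(np.float64(uv))
    d=np.c_[uv,np.ones(len(uv))]@np.linalg.inv(c["mtx"]).T@(R@T[:3,:3]).T;o=p+R@T[:3,3]
    return o+d*((z-o[2])/d[:,2])[:,None]
E
python3 - <<'E'
from h import *
s=telemetry.read_state();print(s["position"],s["joint_positions"],s["force"])
im=capture("wrist")[:,:,::-1];cv2.imwrite("pics/w1.png",im)
g=cv2.cvtColor(im,cv2.COLOR_BGR2GRAY);m=(g<30).astype(np.uint8)
n,l,st,ce=cv2.connectedComponentsWithStats(m)
for i in range(1,n):
    if st[i,4]>80:
        v,u=np.where(l==i);print(st[i],ce[i],cv2.boxPoints(cv2.minAreaRect(np.c_[u,v].astype(np.float32))).tolist(),wcast(s,ce[i],.085)[0])
E
```

```text
[0.4671 0.1045 0.147 ] [ -3.5638  30.5812 135.273  168.9859  24.1106 -85.6191] [-0.4168  0.333  -0.0764]
[ 78  33  34  11 280] [94.9964 37.8143] [[77.8689956665039, 33.72523880004883], [110.81629180908203, 32.407344818115234], [111.19808197021484, 41.95207595825195], [78.25078582763672, 43.26996994018555]] [0.6898 0.2867 0.085 ]
[ 47 184  68  68 965] [ 89.6622 225.7326] [[45.96001052856445, 245.27999877929688], [101.66770935058594, 183.01846313476562], [127.56617736816406, 206.19076538085938], [71.85847473144531, 268.4523010253906]] [0.5148 0.2446 0.085 ]
[ 272  184   24   68 1328] [283.5708 215.8223] [[272.0, 184.0], [295.0, 184.0], [295.0, 251.0], [272.0, 251.0]] [0.5312 0.1085 0.085 ]
[ 135  259   65   50 1812] [176.0993 288.457 ] [[135.0, 307.0], [187.80889892578125, 252.99090576171875], [217.46051025390625, 281.98358154296875], [164.651611328125, 335.99267578125]] [0.4752 0.1761 0.085 ]
[ 364  259   66   50 1925] [389.2748 289.1636] [[364.0, 308.0], [364.0, 259.0], [429.0, 259.0], [429.0, 308.0]] [0.4839 0.0356 0.085 ]
[    0   277   560   143 30086] [189.6215 376.5768] [[-4.347496128153999e-15, 277.0], [559.0, 277.0], [559.0, 419.0], [0.0, 419.0]] [0.4234 0.1587 0.085 ]
[ 385  277  175   94 9249] [493.5912 326.7878] [[383.2563781738281, 282.04315185546875], [558.9896240234375, 276.66357421875], [561.759033203125, 367.12982177734375], [386.0257568359375, 372.5093994140625]] [ 0.4644 -0.0294  0.085 ]
```

View pics/w1.png

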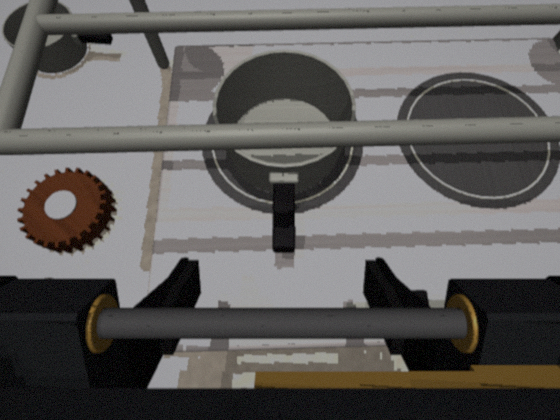

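The wrist view shows the handle at columns 272–295: its top-front edge is at about (284,228) and the root of its top face at about (284,183). Both fingers are clear on either side of it. I'll refine the grasp point.

Run:
```python
from h import *
s=telemetry.read_state()
t=wcast(s,[(284.3,228),(283.7,184)],.088);b=wcast(s,(284.3,251),.074);print(t,b)
im=cv2.imread("pics/w1.png");print(cv2.cvtColor(im,cv2.COLOR_BGR2GRAY)[176:256:3,284])
# free white ring on plate: ellipse extremes from picture
print("free",wcast(s,[(407,140),(551,140)],.045),wcast(s,[(480,80),(482,200)],.045))
```

```text
[[0.5215 0.1064 0.088 ]
 [0.5555 0.1089 0.088 ]] [[0.5088 0.1055 0.074 ]]
[142 144  82  15  16  24  14  17  23  23  21  23  10   3   0   9  16  10
  24  24  19  37  29  29   2  13  94]
free [[ 0.6292 -0.0006  0.045 ]
 [ 0.6377 -0.1329  0.045 ]] [[ 0.7042 -0.0777  0.045 ]
 [ 0.5726 -0.0608  0.045 ]]
```

Run:
```python
from h import *
L=tool(4.2,38); plan([((.521,.1065,.081),L)])
```

```text
[0.007, 0.004, 0.571, 0.001, -0.0, -0.001]
```

Call:
carry_out(deltas=[[[0.001,0,0.06,0,0,0,-1],[0.002,0.001,0.13,0,0,0,-1],[0.003,0.001,0.2,0,0,0,-1],[0.004,0.002,0.27,0,0,0,-1],[0.005,0.003,0.34,0,0,0,-1],[0.005,0.003,0.41,0,0,0,-1],[0.006,0.004,0.48,0,0,0,-1],[0.007,0.004,0.54,0,0,0,-1],[0.007,0.004,0.571,0,0,-0.001,-1],[0.007,0.004,0.571,0,0,-0.001,-1]]])

```text
time_s: 5.15
position: [0.5215, 0.1064, 0.0801]
tcp_rot: [[0.784, 0.067, 0.617], [0.055, -0.998, 0.038], [0.618, 0.004, -0.786]]
force: [0.5, 0.4, 0.2]
opening: 0.998
grasp_force: 0.0
```

Call:
carry_out(deltas=[[[0,0,0,0,0,0,-0.5],[0,0,0,0,0,0,0],[0,0,0,0,0,0,0.3],[0,0,0,0,0,0,0.5],[0,0,0,0,0,0,1],[0,0,0,0,0,0,1],[0,0,0,0,0,0,1],[0,0,0,0,0,0,1],[0,0,0,0,0,0,1],[0,0,0,0,0,0,1]]])

```text
time_s: 5.98
position: [0.5207, 0.1065, 0.081]
tcp_rot: [[0.784, 0.067, 0.617], [0.055, -0.998, 0.038], [0.618, 0.004, -0.786]]
force: [0.1, 0.1, -1.1]
opening: 0.326
grasp_force: 0.0
```

Run:
```python
from h import *
s=telemetry.read_state();print(s["time_s"],s["position"],s["joint_positions"],s["force"],s["opening"]*87,s["grasp_force"])
L=tool(5,38);p=s["position"];z=p[2]
plan([(p*.5+.5*np.array([.541,-.0745,z]),L),((.541,-.0745,z),L)])
im=capture("wrist")[:,:,::-1];t=capture("top")[120:262,200:390,::-1]
cv2.imwrite("pics/g.png",np.hstack([cv2.resize(im,(400,300)),cv2.resize(t,(400,300))]))
```

```text
5.9833 [0.5207 0.1065 0.081 ] [ -2.5923  42.0581 129.4038 172.325   29.6866 -88.5212] [ 0.1467  0.1386 -1.0548] 28.382077003784328 0.0
[0.02, 0.607, 0.019, 0.002, -0.0, -0.002]
[0.012, 0.607, 0.01, 0.0, -0.0, -0.0]
```

View pics/g.png

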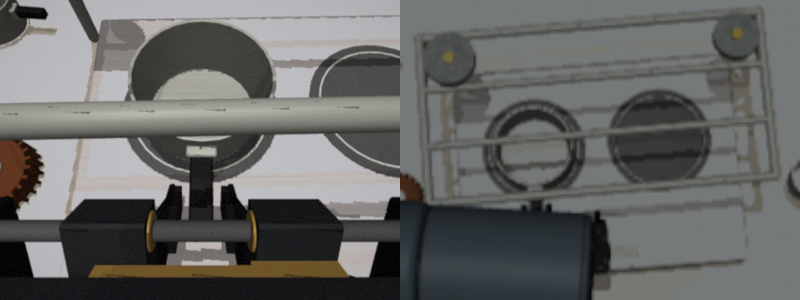

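The fingers are still closing around the handle, at (203,190) in the left half of the picture, and it is well centred. I'll finish closing.

Call:
carry_out(deltas=[[[0,0,0,0,0,0,1],[0,0,0,0,0,0,1],[0,0,0,0,0,0,1],[0,0,0,0,0,0,1],[0,0,0,0,0,0,1],[0,0,0,0,0,0,1],[0,0,0,0,0,0,1],[0,0,0,0,0,0,1],[0,0,0,0,0,0,1],[0,0,0,0,0,0,1]]])

```text
time_s: 6.92
position: [0.5207, 0.1065, 0.081]
tcp_rot: [[0.784, 0.067, 0.617], [0.055, -0.998, 0.038], [0.618, 0.004, -0.786]]
force: [-0.9, 0.5, -0.6]
opening: 0.18
grasp_force: 30.0
```

Call:
carry_out(deltas=[[[0.0003,0.01,0.0003,0.0001,0,-0.0002,1],[0.001,0.03,0.0009,0.0003,0,-0.0004,1],[0.002,0.06,0.0019,0.0005,0,-0.0006,1],[0.003,0.095,0.0028,0.0006,0,-0.0008,1],[0.0043,0.13,0.0041,0.0008,0,-0.001,1],[0.0055,0.165,0.0052,0.001,0,-0.0012,1],[0.0066,0.2,0.0062,0.0011,0,-0.0014,1],[0.0077,0.235,0.0073,0.0012,0,-0.0015,1],[0.009,0.27,0.0084,0.0013,0,-0.0017,1],[0.01,0.304,0.0095,0.0014,0,-0.0018,1]]])

```text
time_s: 7.75
position: [0.5258, 0.0605, 0.081]
tcp_rot: [[0.784, 0.081, 0.616], [0.066, -0.997, 0.047], [0.618, 0.004, -0.786]]
force: [-1.0, 2.9, -0.7]
opening: 0.181
grasp_force: 30.1
```

Run:
```python
from h import *
s=telemetry.read_state();print(s["time_s"],s["position"],s["tcp_rot"],s["force"],s["moment"],s["opening"]*87)
plan([((.541,-.0745,.081),s["tcp_rot"])])
```

```text
7.75 [0.5258 0.0605 0.081 ] [[ 0.7836  0.0811  0.616 ]
 [ 0.0662 -0.9967  0.047 ]
 [ 0.6178  0.004  -0.7863]] [-1.0204  2.9259 -0.7332] [0.42   0.397  0.5723] 15.740205135163354
[0.02, 0.905, 0.02, 0.0, 0.0, 0.0]
```

Call:
carry_out(deltas=[[[0.0007,0.035,0.0007,0,0,0,1],[0.0015,0.07,0.0015,0,0,0,1],[0.0023,0.105,0.0023,0,0,0,1],[0.0031,0.14,0.0031,0,0,0,1],[0.0039,0.175,0.0039,0,0,0,1],[0.0046,0.21,0.0046,0,0,0,1],[0.0054,0.245,0.0054,0,0,0,1],[0.0062,0.28,0.0062,0,0,0,1],[0.007,0.315,0.007,0,0,0,1],[0.0077,0.35,0.0077,0,0,0,1]]])

```text
time_s: 8.58
position: [0.5317, 0.0084, 0.081]
tcp_rot: [[0.784, 0.081, 0.616], [0.066, -0.997, 0.047], [0.618, 0.004, -0.786]]
force: [-0.2, 2.7, 0.2]
opening: 0.18
grasp_force: 30.1
```

Call:
carry_out(deltas=[[[0.0008,0.035,0.0008,0,0,0,1],[0.0016,0.07,0.0016,0,0,0,1],[0.0023,0.105,0.0023,0,0,0,1],[0.0031,0.14,0.0031,0,0,0,1],[0.0039,0.175,0.0039,0,0,0,1],[0.0046,0.21,0.0046,0,0,0,1],[0.0053,0.24,0.0053,0,0,0,1],[0.006,0.27,0.006,0,0,0,1],[0.0066,0.3,0.0066,0,0,0,1],[0.0073,0.33,0.0073,0,0,0,1]]])

```text
time_s: 9.42
position: [0.5372, -0.0406, 0.081]
tcp_rot: [[0.784, 0.081, 0.616], [0.066, -0.997, 0.047], [0.618, 0.004, -0.786]]
force: [-0.5, 2.9, -1.2]
opening: 0.183
grasp_force: 30.1
```

Call:
carry_out(deltas=[[[0.0006,0.03,0.0006,0,0,0,1],[0.0013,0.06,0.0013,0,0,0,1],[0.002,0.09,0.002,0,0,0,1],[0.0026,0.12,0.0026,0,0,0,1],[0.0033,0.15,0.0033,0,0,0,1],[0.004,0.175,0.004,0,0,0,1],[0.0045,0.2,0.0045,0,0,0,1],[0.0048,0.215,0.0048,0,0,0,1],[0.005,0.225,0.005,0,0,0,1],[0.005,0.225,0.005,0,0,0,1]]])

```text
time_s: 10.25
position: [0.5412, -0.0744, 0.081]
tcp_rot: [[0.784, 0.08, 0.616], [0.065, -0.997, 0.046], [0.618, 0.004, -0.786]]
force: [-0.1, 0.4, -0.3]
opening: 0.179
grasp_force: 30.0
```

Run:
```python
from h import *
s=telemetry.read_state();print(s["time_s"],s["position"],s["tcp_rot"],s["force"],s["opening"]*87,s["joint_positions"])
im=capture("wrist")[:,:,::-1];cv2.imwrite("pics/w2.png",im)
for n,z,r in (("ring",.045,.064),("rim",.1,.055),("base",.045,.05)):pass
```

```text
10.25 [ 0.5412 -0.0744  0.081 ] [[ 0.7836  0.08    0.6161]
 [ 0.0655 -0.9968  0.0462]
 [ 0.6179  0.0041 -0.7863]] [-0.1274  0.4372 -0.2575] 15.590508367319755 [-30.7466  41.7207 126.71   133.6137  29.3359 -76.7922]
```

View pics/w2.png

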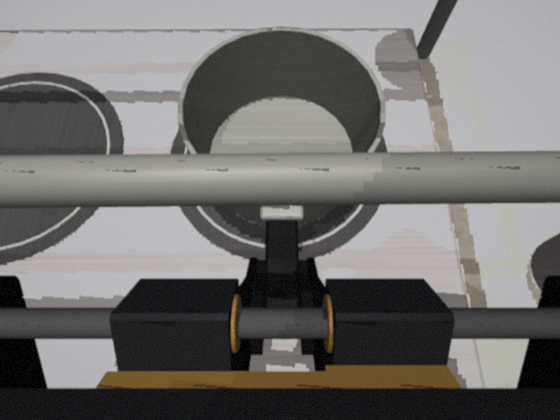

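The pan is over the free place. The rim spans columns 180–385 with its back at row 28, and the ring's front arc shows at row ~246. I'll check the margin numerically, with the top view too.

Run:
```python
from h import *
s=telemetry.read_state()
r=wcast(s,[(179,112),(385,112),(282,28)],.1);print("rim",r[:,:2],"mid y",r[:2,1].mean(),"cx from back",r[2,0]-.055)
g=cv2.imread("pics/w2.png",0)
for u in(220,250,340):print(u,[(v,int(g[v,u])) for v in range(212,266,2)])
print("free exp px cast of disc/ring front",wcast(s,[(250,246),(340,240)],.045))
t=capture("top")[:,:,::-1];cv2.imwrite("pics/t2.png",cv2.resize(t[140:232,230:370],None,fx=5.5,fy=5.5,interpolation=cv2.INTER_CUBIC))
```

```text
rim [[ 0.6268 -0.0129]
 [ 0.6358 -0.1191]
 [ 0.6901 -0.0612]] mid y -0.06600231533553784 cx from back 0.6350717672748711
220 [(212, 51), (214, 65), (216, 76), (218, 82), (220, 80), (222, 86), (224, 80), (226, 128), (228, 187), (230, 144), (232, 77), (234, 85), (236, 83), (238, 79), (240, 83), (242, 87), (244, 77), (246, 89), (248, 163), (250, 194), (252, 188), (254, 183), (256, 186), (258, 184), (260, 186), (262, 187), (264, 181)]
250 [(212, 53), (214, 54), (216, 53), (218, 48), (220, 68), (222, 69), (224, 53), (226, 46), (228, 52), (230, 49), (232, 47), (234, 49), (236, 46), (238, 71), (240, 109), (242, 185), (244, 136), (246, 83), (248, 80), (250, 78), (252, 74), (254, 75), (256, 69), (258, 39), (260, 29), (262, 22), (264, 15)]
340 [(212, 41), (214, 38), (216, 45), (218, 45), (220, 47), (222, 50), (224, 102), (226, 178), (228, 163), (230, 83), (232, 77), (234, 81), (236, 83), (238, 77), (240, 78), (242, 81), (244, 78), (246, 123), (248, 171), (250, 179), (252, 177), (254, 180), (256, 181), (258, 180), (260, 181), (262, 179), (264, 176)]
free exp px cast of disc/ring front [[ 0.5738 -0.0513  0.045 ]
 [ 0.5821 -0.106   0.045 ]]
```

View pics/t2.png

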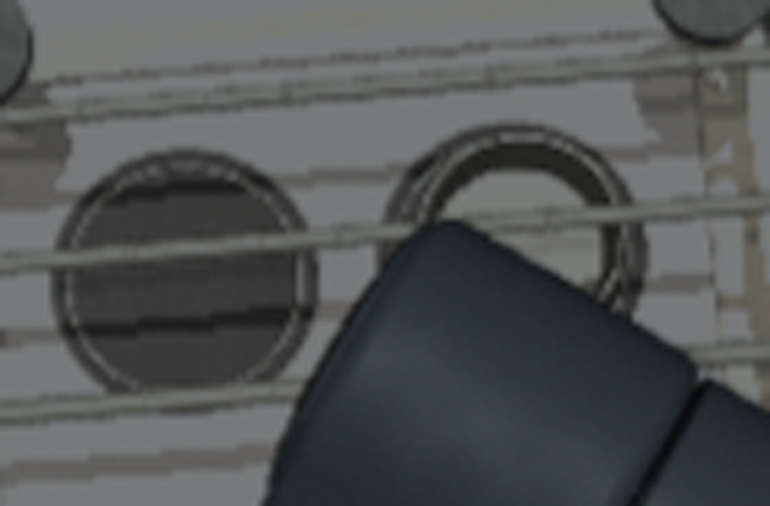

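Run:
```python
from h import *
from scipy.optimize import least_squares
s=telemetry.read_state()
P=wcast(s,[(250,242),(220,228),(340,226.5)],.045)[:,:2]
print("ring centre",least_squares(lambda c:np.hypot(*(P-c).T)-.064,[.63,-.06]).x,"pan from TCP",s["position"][:2]+.098*np.array([.9965,.0815]))
L=s["tcp_rot"];U=tool(5,8);p=s["position"]
print(U)
plan([(p-.09*L[:,2],L),((.455,-.03,.2),U),((.475,.013,.115),U),((.475,.013,.069),U)])
```

```text
ring centre [ 0.6391 -0.0636] pan from TCP [ 0.6388 -0.0663]
[[ 0.9865  0.0872  0.1386]
 [ 0.0863 -0.9962  0.0121]
 [ 0.1392  0.     -0.9903]]
[-0.0, 0.0, -0.6, 0.0, 0.0, 0.0]
[0.059, -0.337, -0.364, 0.001, -0.084, -0.001]
[0.079, -0.274, 0.583, 0.0, 0.0, 0.0]
[-0.043, -0.0, 0.303, 0.0, 0.0, 0.0]
```

Call:
carry_out(deltas=[[[0,0,0,0,0,0,0.3],[0,0,0,0,0,0,0],[0,0,0,0,0,0,0],[0,0,0,0,0,0,0],[0,0,0,0,0,0,0],[0,0,0,0,0,0,0],[0,0,0,0,0,0,0],[0,0,0,0,0,0,0],[0,0,0,0,0,0,0],[0,0,0,0,0,0,0]]])

```text
time_s: 11.18
position: [0.541, -0.0738, 0.081]
tcp_rot: [[0.784, 0.081, 0.616], [0.066, -0.997, 0.047], [0.618, 0.004, -0.786]]
force: [0.5, 0.0, 0.0]
opening: 0.498
grasp_force: 0.0
```

Call:
carry_out(deltas=[[[0,0,-0.03,0,0,0,0],[0,0,-0.07,0,0,0,0],[0,0,-0.13,0,0,0,0],[0,0,-0.2,0,0,0,0],[0,0,-0.27,0,0,0,0],[0,0,-0.35,0,0,0,0],[0,0,-0.43,0,0,0,0],[0,0,-0.51,0,0,0,0],[0,0,-0.6,0,0,0,0],[0,0,-0.6,0,0,0,0]]])

```text
time_s: 12.02
position: [0.484, -0.0777, 0.1535]
tcp_rot: [[0.783, 0.081, 0.617], [0.066, -0.997, 0.046], [0.618, 0.005, -0.786]]
force: [-0.6, 0.3, -0.1]
opening: 0.496
grasp_force: 0.0
```

Call:
carry_out(deltas=[[[0.006,-0.034,-0.1,0,-0.008,0,0],[0.012,-0.068,-0.2,0,-0.016,0,0],[0.02,-0.12,-0.364,0,-0.028,0,0],[0.03,-0.18,-0.364,0,-0.042,0,0],[0.04,-0.24,-0.364,0,-0.056,0,0],[0.05,-0.3,-0.364,0.001,-0.07,-0.001,0],[0.059,-0.337,-0.364,0.001,-0.084,-0.001,0],[0.059,-0.337,-0.364,0.001,-0.084,-0.001,0],[0.059,-0.337,-0.364,0.001,-0.084,-0.001,0],[0.059,-0.337,-0.364,0.001,-0.084,-0.001,0]]])

```text
time_s: 12.85
position: [0.4551, -0.0249, 0.1978]
tcp_rot: [[0.951, 0.117, 0.286], [0.096, -0.992, 0.085], [0.294, -0.054, -0.954]]
force: [0.3, 1.2, -0.5]
opening: 0.505
grasp_force: 0.0
```

Run:
```python
from h import *
s=telemetry.read_state();print(s["time_s"],s["position"],s["tcp_rot"],s["joint_positions"],s["opening"]*87)
im=capture("wrist")[:,:,::-1];cv2.imwrite("pics/w3.png",im)
U=tool(5,8)
plan([((.475,.013,.115),U),((.475,.013,.069),U)])
```

```text
12.85 [ 0.4551 -0.0249  0.1978] [[ 0.951   0.1166  0.2863]
 [ 0.096  -0.9917  0.0853]
 [ 0.2939 -0.0537 -0.9543]] [-24.7006  17.3444 119.5654  21.9946  31.7602  41.4228] 43.93348642175968
[-0.032, -0.217, 0.589, -0.009, -0.026, 0.003]
[-0.042, -0.0, 0.304, 0.0, 0.0, -0.0]
```

View pics/w3.png

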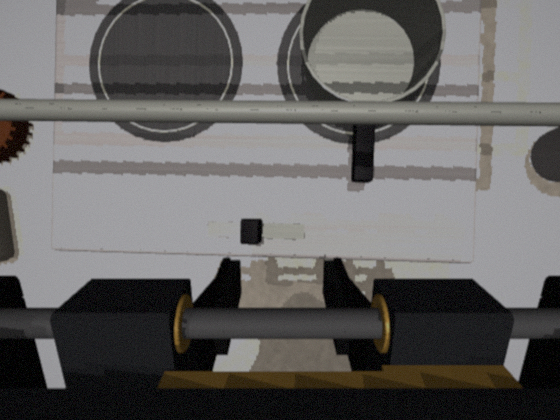

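The wrist view shows the pan inside its ring, released, with the handle to the front. The selector is at (251,231) and near the middle of its slot. The turn is still settling, so I'll hold, then measure.

Call:
carry_out(deltas=[[[0,0,0,-0.004,-0.01,0.001,0],[0,0,0,-0.009,-0.026,0.003,0],[0,0,0,-0.009,-0.026,0.003,0],[0,0,0,-0.009,-0.026,0.003,0],[0,0,0,-0.009,-0.026,0.003,0],[0,0,0,-0.009,-0.026,0.003,0],[0,0,0,-0.009,-0.026,0.003,0],[0,0,0,-0.009,-0.026,0.003,0],[0,0,0,-0.009,-0.026,0.003,0],[0,0,0,-0.009,-0.026,0.003,0]]])

```text
time_s: 13.73
position: [0.4563, -0.0256, 0.1978]
tcp_rot: [[0.987, 0.086, 0.138], [0.085, -0.996, 0.015], [0.138, -0.003, -0.99]]
force: [0.1, 0.3, -0.5]
opening: 0.502
grasp_force: 0.0
```

Run:
```python
from h import *
s=telemetry.read_state();print(s["time_s"],s["position"],s["tcp_rot"],s["joint_positions"])
im=capture("wrist")[:,:,::-1];g=cv2.cvtColor(im,cv2.COLOR_BGR2GRAY)
n,l,st,ce=cv2.connectedComponentsWithStats((g<35).astype(np.uint8))
for i in range(1,n):
    if 150<st[i,4]<4000:print(st[i],ce[i],wcast(s,ce[i],.068)[0])
U=tool(5,8)
plan([((.475,.013,.115),U),((.475,.013,.069),U)])
```

```text
13.7333 [ 0.4563 -0.0256  0.1978] [[ 0.9867  0.0865  0.1377]
 [ 0.0853 -0.9962  0.0148]
 [ 0.1384 -0.0028 -0.9904]] [-19.4932  18.9436 113.5089   5.2916  40.4832  61.742 ]
[343 113  23  44 903] [354.0509 134.0975] [ 0.546  -0.0754  0.068 ]
[231 196  20  27 509] [240.5422 209.2299] [0.4764 0.0123 0.068 ]
[0.068, -0.244, 0.568, -0.0, 0.0, -0.0]
[-0.043, 0.001, 0.303, -0.0, 0.0, -0.0]
```

Call:
carry_out(deltas=[[[0.015,-0.05,0.1,0,0,0,0],[0.03,-0.1,0.2,0,0,0,0],[0.04,-0.15,0.3,0,0,0,0],[0.05,-0.2,0.4,0,0,0,0],[0.06,-0.244,0.5,0,0,0,0],[0.07,-0.244,0.568,0,0,0,0],[0.07,-0.244,0.568,0,0,0,0],[0.07,-0.244,0.568,0,0,0,0],[0.07,-0.244,0.568,0,0,0,0],[0.07,-0.244,0.568,0,0,0,0]]])

```text
time_s: 14.62
position: [0.4759, 0.0127, 0.1157]
tcp_rot: [[0.986, 0.086, 0.139], [0.085, -0.996, 0.014], [0.14, -0.002, -0.99]]
force: [-0.2, 0.4, 0.5]
opening: 0.5
grasp_force: 0.0
```

Call:
carry_out(deltas=[[[-0.004,0,0.03,0,0,0,0],[-0.009,0,0.07,0,0,0,0],[-0.016,0,0.12,0,0,0,0],[-0.022,0,0.17,0,0,0,0],[-0.03,0,0.22,0,0,0,0],[-0.036,0,0.27,0,0,0,0],[-0.043,0.001,0.303,0,0,0,0],[-0.043,0.001,0.303,0,0,0,0],[-0.043,0.001,0.303,0,0,0,0.3],[-0.043,0.001,0.303,0,0,0,0.5]]])

```text
time_s: 15.45
position: [0.4754, 0.0132, 0.069]
tcp_rot: [[0.987, 0.087, 0.138], [0.086, -0.996, 0.015], [0.138, -0.003, -0.99]]
force: [0.1, 0.3, -0.3]
opening: 0.423
grasp_force: 0.0
```

Call:
carry_out(deltas=[[[0,0,0,0,0,0,1],[0,0,0,0,0,0,1],[0,0,0,0,0,0,1],[0,0,0,0,0,0,1],[0,0,0,0,0,0,1],[0,0,0,0,0,0,1],[0,0,0,0,0,0,1],[0,0,0,0,0,0,1],[0,0,0,0,0,0,1],[0,0,0,0,0,0,1]]])

```text
time_s: 16.28
position: [0.4756, 0.0131, 0.0694]
tcp_rot: [[0.987, 0.087, 0.138], [0.086, -0.996, 0.014], [0.139, -0.002, -0.99]]
force: [-1.0, -0.9, 5.4]
opening: 0.186
grasp_force: 30.0
```

Run:
```python
from h import *
s=telemetry.read_state();print(s["time_s"],s["position"],s["tcp_rot"],s["joint_positions"],s["opening"]*87,s["grasp_force"],s["force"])
U=tool(5,0);d=s["position"][:2]-[.601,.022];print("plate y",d@U[:2,0],-d@U[:2,1])
```

```text
16.2833 [0.4756 0.0131 0.0694] [[ 0.9865  0.087   0.1384]
 [ 0.0859 -0.9962  0.0143]
 [ 0.1391 -0.0022 -0.9903]] [-13.573   35.4381 116.9158   7.6921  20.2686  64.3978] 16.213514849300186 30.00115469098091 [-1.0075 -0.8897  5.3532]
plate y -0.1257286852017704 0.0020174192668590066
```

Call:
carry_out(deltas=[[[0,0.02,0,0,0,0,1],[0,0.04,0,0,0,0,1],[0,0.06,0,0,0,0,1],[0,0.08,0,0,0,0,1],[0,0.1,0,0,0,0,1],[0,0.12,0,0,0,0,1],[0,0.14,0,0,0,0,1],[0,0.155,0,0,0,0,1],[0,0.165,0,0,0,0,1],[0,0.165,0,0,0,0,1]]])

```text
time_s: 17.12
position: [0.4778, -0.0117, 0.0694]
tcp_rot: [[0.987, 0.087, 0.139], [0.086, -0.996, 0.014], [0.139, -0.002, -0.99]]
force: [-0.4, -0.0, 6.0]
opening: 0.182
grasp_force: 30.0
```

Call:
carry_out(deltas=[[[0,0.003,0,0,0,0,1],[0,0.006,0,0,0,0,1],[0,0.009,0,0,0,0,1],[0,0.012,0,0,0,0,1],[0,0.015,0,0,0,0,1],[0,0.018,0,0,0,0,1],[0,0.018,0,0,0,0,1],[0,0.018,0,0,0,0,1],[0,0.018,0,0,0,0,1],[0,0.018,0,0,0,0,1]]])

```text
time_s: 17.95
position: [0.4781, -0.0141, 0.0694]
tcp_rot: [[0.987, 0.087, 0.139], [0.086, -0.996, 0.015], [0.139, -0.002, -0.99]]
force: [-0.1, 1.4, 6.7]
opening: 0.185
grasp_force: 30.0
```

Call:
carry_out(deltas=[[[0,0.003,0,0,0,0,1],[0,0.006,0,0,0,0,1],[0,0.009,0,0,0,0,1],[0,0.012,0,0,0,0,1],[0,0.012,0,0,0,0,1],[0,0.012,0,0,0,0,1],[0,0.012,0,0,0,0,1],[0,0.012,0,0,0,0,1],[0,0.012,0,0,0,0,1],[0,0.012,0,0,0,0,1]]])

```text
time_s: 18.78
position: [0.4781, -0.0148, 0.0694]
tcp_rot: [[0.987, 0.086, 0.138], [0.085, -0.996, 0.016], [0.139, -0.004, -0.99]]
force: [1.8, 7.7, 6.5]
opening: 0.182
grasp_force: 30.0
```

The stop is felt (7.7 N). I'll release and lift.

Call:
carry_out(deltas=[[[0,0,0,0,0,0,0],[0,0,0,0,0,0,0],[0,0,0,0,0,0,0],[0,0,0,0,0,0,0],[0,0,0,0,0,0,0],[0,0,0,0,0,0,0],[0,0,0,0,0,0,0],[0,0,0,0,0,0,0],[0,0,0,0,0,0,0],[0,0,0,0,0,0,0]]])

```text
time_s: 19.62
position: [0.4778, -0.016, 0.069]
tcp_rot: [[0.987, 0.087, 0.138], [0.086, -0.996, 0.015], [0.138, -0.003, -0.99]]
force: [0.1, 0.5, -0.6]
opening: 0.498
grasp_force: 0.0
```

Call:
carry_out(deltas=[[[0,0,-0.05,0,0,0,0],[0,0,-0.1,0,0,0,0],[0,0,-0.18,0,0,0,0],[0,0,-0.28,0,0,0,0],[0,0,-0.4,0,0,0,0],[0,0,-0.52,0,0,0,0],[0,0,-0.64,0,0,0,0],[0,0,-0.76,0,0,0,0],[0,0,-0.85,0,0,0,0],[0,0,-0.85,0,0,0,0]]])

```text
time_s: 20.45
position: [0.4614, -0.0182, 0.1984]
tcp_rot: [[0.986, 0.087, 0.144], [0.086, -0.996, 0.012], [0.144, 0.0, -0.99]]
force: [0.3, 1.0, -0.5]
opening: 0.503
grasp_force: 0.0
```

Run:
```python
from h import *
s=telemetry.read_state();print(s["time_s"],s["position"],s["force"])
w=capture("wrist")[:,:,::-1];t=capture("side")[:,:,::-1];g=cv2.cvtColor(w,cv2.COLOR_BGR2GRAY)
n,l,st,ce=cv2.connectedComponentsWithStats((g<35).astype(np.uint8))
for i in range(1,n):
    if 150<st[i,4]<4000:
        p=wcast(s,ce[i],.068)[0,:2];d=p-[.601,.022];print(st[i],p,"plate",d@[.9962,.0872],d@[-.0872,.9962])
cv2.imwrite("pics/f.png",np.hstack([cv2.resize(w,(400,300)),cv2.resize(t,(400,300))]))
```

```text
20.45 [ 0.4614 -0.0182  0.1984] [ 0.3295  0.9618 -0.4548]
[351 125  23  40 826] [ 0.5446 -0.0758] plate -0.06471031099140696 -0.0925471198018525
[271 203  18  27 442] [ 0.479  -0.0134] plate -0.12467395211845551 -0.02463623007734463
```

View pics/f.png

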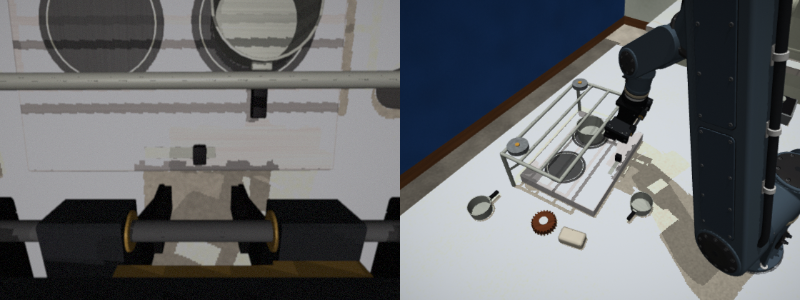

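The pan is inside the ring with its handle to the front. The selector measures -24.6 mm, at the right stop, nothing else has moved, and the gripper is clear.

```bash
python3 -c "
from rig import job;print(job.hand_in())"
```

```text
the job is handed in; nothing more can be done
None
```

I slid the pan to the free place, about 3 mm off the circle's centre with its handle to the front, then pushed the selector to its right stop, released both, and handed the job in at about 20.5 s; no verdict came back.

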